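Load the carry rack in reverse order

ROBOT

A 7-joint arm with a two-finger parallel gripper is mounted at the origin on the work surface. World frame = base frame: x ahead of the robot, y to its left, z up, the work surface at z = 0. Lengths are in m, angles in rad, forces in N, time in s.
With the tool pointing down it reaches from about 0.425 to 0.825 m from the base axis. Payload 3.6 kg.
Tool frame: the origin (TCP) lies at the very end of the fingers, on their centre line; the grasp point (between the pads) lies r.tcp_to_grasp behind it (r.tcp_to_grasp is the distance from the TCP to the grasp point, in m); x points along the fingers, z is the direction in which the jaws open and shut, and the axes are right-handed (so a half turn about x gives the same grasp; the last joint's range is limited). The gripper opens to 93 mm and grips with 3 to 60 N. Pads are 15 mm wide; open, the fingers measure 128 mm over their backs; the gripper's body (75 mm by 188 mm) begins 65 mm behind the grasp point.
Start: joints at [-1.226, 0.615, -0.013, 1.423, 0.008, 1.103, -0.04], TCP at [0.236, 0.606, 0.219] pointing down, gripper open.
Joint ranges: [-3.12, 3.12], [-0.3, 2.06], [-1.34, 1.32], [0.26, 2.42], [-1.36, 4.5], [0.01, 1.98], [-2.84, 2.84]. Speed limits (rad/s): [2.79, 2.79, 3.14, 3.14, 3.14, 3.14, 3.14].

INTERFACE

Orientations are given as a unit quaternion [x, y, z, w].
In Python, from plant import r gives the robot as it stands. The module is installed in compiled form; this text tells all that it offers.
- The arm moves only by the tool drive_tool, never from a script. Its argument "increments" is a list that holds one entry, the list of rows, each a list of 6 numbers: the shift along the tool's x, y, z in mm, then the turn, a rotation vector about the tool's x, y, z in rad. In form: [[[tx, ty, tz, wx, wy, wz], ...]]. A call has 1 to 10 rows; each row shifts and turns the commanded pose from where the row before left it, along the tool's axes as they then stand; what a row does not reach is not made up. A row lasts 1/10 s, in which the tool goes at most 50 mm and 8.59 degrees, less where a joint would pass 70% of its speed; a pose out of reach is approached as far as the arm can. A call with a gripper value outside its range is refused whole. "hand" is the closure in counts, from 0 (fully open) to 255 (shut), set as the call begins (left out, the last holds). The fingers move at their own pace and stop on an object; "newtons" is the grip in N (left out, the last holds). Time passes only in rows, so rows that do not move let the fingers close. It gives the time, the measured TCP pose, the force and the opening at its end, in the units of the state.
- r.sense(): the state, without advancing time (a new reading comes with each control period).
- r.camera(name): name is "scene" or "top" or "wrist"; returns a dict with "frame" (384x512x3 uint8, red, green, blue), "range_z" (384x512 float32, m along the optical axis (not along the pixel's ray), 0 where there is no reading), "vertical_fov" (degrees; the focal length in pixels is half the picture's height over the tangent of half this angle, whatever the lens; pixels are square), "cx", "cy" (the principal point, pixels), "extrinsics" (4x4, takes a point from camera to world coordinates); the wrist camera has in their place "mount" (4x4, takes a point from camera to tool coordinates, whose origin is the TCP and whose axes are the tool frame's). Camera axes: x right, y down, z forward; pixel columns grow to the right and rows downward; lengths in m; the calibration is good to about 2 mm. A picture is of the moment at which its call begins: read the wrist's pose just before it.
- r.sign_off(): hands the job in, once; it reports no verdict.
The state is a dict: "time_s": time; "q": joint angles; "dq": joint speeds; "tau": joint torques, N m; "ee_pos": TCP position; "tool_rot": TCP orientation; "ft_force": force on the tool from outside, world axes, zero at the start; "moment": the same for the moment, N m; "opening": finger opening in m.
Only numpy, scipy, OpenCV 4.12 (cv2) and the standard library are available. Lean on these libraries where they do the work, as an engineer would, in place of code of your own. Each camera call takes 0.05 s, during which the arm holds its last target.

TASK

The carry rack will be turned round and handed to the other side of the lab bench, so load it in reverse: move the four containers from the row of white trays into the blue rack, one upright in each compartment, so that the one at the left end of the white row ends at the right end of the rack, the second from the left becomes the second from the right, and so on. It is mostly glassware: set each one down, never drop it. Leave the beaker and the mortar where they are.

Things in the scene. Friction and masses are not known exactly. Their poses are not given: they have to be found in the camera images.
- vial: Loose tall slim amber glass vial with a black cap: a straight upright cylinder, 34 mm across and 110 mm tall (cap from 80 mm up). Origin: centre of its underside; z up. About 0.1 kg.
- jar: Loose squat wide amber glass jar with a black lid: an upright cylinder, 54 mm across (lid 55 mm) and 85 mm tall (lid from 55 mm up). Origin: centre of its underside; z up. About 0.2 kg.
- flask: Loose clear glass conical flask with a black rubber stopper: base 56 mm across, cone up to 55 mm height, then a straight neck and stopper 26 mm across up to 105 mm (a rim 29 mm across at 87 to 90 mm is only seen). Origin: centre of its underside; z up. About 0.14 kg.
- canister: Loose white plastic square canister with a black square lid: 44 mm by 44 mm, 95 mm tall (lid from 73 mm up, flush with the sides). Origin: centre of its underside; z up. x and y square to its sides. About 0.16 kg.
- tray_vial: Fixed white single-place tray in which the vial stands at the start: 83 mm square, 77 mm inside, 20 mm high, inner floor 5 mm above its origin (centre of its underside, 6 mm over the work surface). y along the row, +y to the robot's left. The four trays are alike, side by side 84 mm apart on a grey strip, in an order that differs every time; they never move.
- tray_jar: Fixed white single-place tray in which the jar stands at the start: 83 mm square, 77 mm inside, 20 mm high, inner floor 5 mm above its origin (centre of its underside, 6 mm over the work surface). y along the row, +y to the robot's left. The four trays are alike, side by side 84 mm apart on a grey strip, in an order that differs every time; they never move.
- tray_flask: Fixed white single-place tray in which the flask stands at the start: 83 mm square, 77 mm inside, 20 mm high, inner floor 5 mm above its origin (centre of its underside, 6 mm over the work surface). y along the row, +y to the robot's left. The four trays are alike, side by side 84 mm apart on a grey strip, in an order that differs every time; they never move.
- tray_canister: Fixed white single-place tray in which the canister stands at the start: 83 mm square, 77 mm inside, 20 mm high, inner floor 5 mm above its origin (centre of its underside, 6 mm over the work surface). y along the row, +y to the robot's left. The four trays are alike, side by side 84 mm apart on a grey strip, in an order that differs every time; they never move.
- base_strip: Fixed flat grey strip under the row of four white trays, 100 by 356 by 6 mm. Origin: centre of its underside, on the work surface; y along the row, +y to the robot's left. Tray centres at x = 0, y = +126, +42, -42, -126 mm.
- carry_rack: Fixed blue plastic carry rack, one row of four compartments, 88 by 340 mm, low grips adding 23 mm at each end. Nearer or farther than the tray row; both yawed up to 0.2 rad. Origin: centre of its underside; y along the row, +y to the robot's left. Compartment centres x = 0, y = +126, +42, -42, -126 mm; each 80 mm square inside, floor 6 mm and wall tops 25 mm above the origin, walls 4 mm thick.
- beaker: Bystander: loose empty glass beaker, 72 mm across and 90 mm tall. Origin: centre of its underside.
- mortar: Bystander: loose white ceramic mortar (bowl), 96 mm across at the rim and 50 mm tall. Origin: centre of its underside.
There are look-alikes about, which are no part of the job. Leave any green look-alike of the canister alone.

How it is judged:
By the outcome, as a careful person would: the job done as asked, in the order asked, and still so for the second after the job is handed in, with the robot touching nothing.
It also fails if it takes over 99 s, if anything falls off the work surface, if the arm or the gripper's body presses on something with over 40 N, if the wrist force passes 120 N, or if a joint passes its speed limit or range.

## Working session

There is one attempt and no reset: what is moved stays moved. The work goes in short steps, Python scripts to look and compute and a tool call to move; the robot and the scene stay as the last step left them, time stands still between calls to the robot, and variables do not carry over. Pictures are saved under pics/ and viewed, and the job is handed in when it is done.

Besides the shell and the picture viewer there is one more tool, called as a command line: name --argument value ..., lists and objects as JSON in quotes. drive_tool: Moves the arm, as the interface text tells. Its arguments: {"type":"object","properties":{"increments":{"type":"array"},"hand":{"type":"number"},"newtons":{"type":"number"}},"required":["increments"]}

```bash
mkdir -p pics; ls; python3 - <<'E'
from plant import r
import cv2,numpy as np
s=r.sense();print({k:np.round(v,4) for k,v in s.items()},r.tcp_to_grasp)
for n in("scene","top"):
    c=r.camera(n);np.savez(f"{n}0.npz",**c);cv2.imwrite(f"pics/{n}0.png",c["frame"][...,::-1])
    print(n,c["vertical_fov"],c["cx"],c["cy"],np.round(c["extrinsics"],3),[k for k in c])
E
```

```text
pics
{'time_s': np.float64(0.0), 'q': array([-1.2255,  0.6159, -0.0126,  1.4249,  0.0081,  1.1034, -0.0404]), 'dq': array([-0.    , -0.0006, -0.0001, -0.0004, -0.0003,  0.0007,  0.001 ]), 'tau': array([ 4.00000e-04, -4.58943e+01,  2.09500e-01, -1.65742e+01,
       -6.10000e-02,  2.07000e-02,  2.00000e-04]), 'ee_pos': array([0.2359, 0.6049, 0.2175]), 'tool_rot': array([-0.3995,  0.5845,  0.3985,  0.5831]), 'ft_force': array([0.1978, 0.3366, 0.4863]), 'moment': array([-0.0233,  0.022 ,  0.0679]), 'opening': np.float64(0.0936)} 0.0188
scene 56.64865849849149 257.3106188514036 189.58158915869058 [[-0.872  0.33  -0.362  0.977]
 [ 0.49   0.608 -0.625  0.611]
 [ 0.014 -0.722 -0.692  0.711]
 [ 0.     0.     0.     1.   ]] ['frame', 'range_z', 'vertical_fov', 'cx', 'cy', 'extrinsics']
top 54.62042939173721 256.3308294841998 195.41070108572 [[-0.007 -0.986  0.169  0.415]
 [-1.     0.009  0.01   0.007]
 [-0.011 -0.169 -0.986  1.119]
 [ 0.     0.     0.     1.   ]] ['frame', 'range_z', 'vertical_fov', 'cx', 'cy', 'extrinsics']
```

View pics/scene0.png

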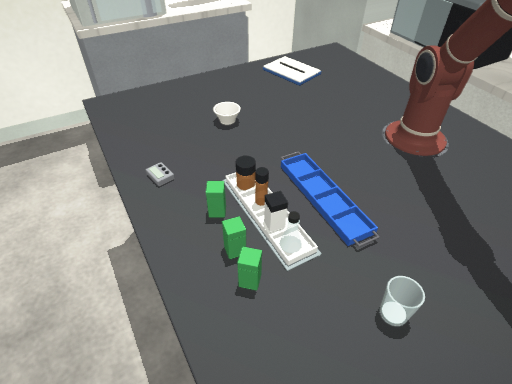

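View pics/top0.png

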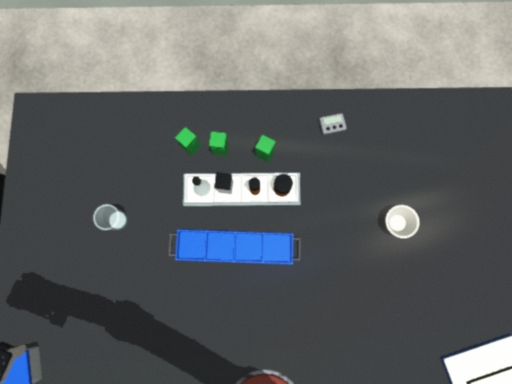

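The scene view shows the tray row at (270,215), the blue rack at (325,195), the green blocks at (216,200), (234,238) and (250,270), the beaker at (402,300) and the mortar at (227,113). In the top view, left (+y) to right, the trays hold the flask (197,183), canister (223,182), vial (255,186) and jar (283,184). The rack is nearer the robot, at (236,247).

```bash
cat > h.py <<'E'
import numpy as np,cv2
from scipy.spatial.transform import Rotation as R
def K(c):
    f=c["frame"].shape[0]/2/np.tan(np.radians(float(c["vertical_fov"]))/2); return f,float(c["cx"]),float(c["cy"])
def rays(c,uv,T=None):
    T=c["extrinsics"] if T is None else T
    f,cx,cy=K(c);uv=np.atleast_2d(uv).astype(float)
    d=np.c_[(uv[:,0]-cx)/f,(uv[:,1]-cy)/f,np.ones(len(uv))]@T[:3,:3].T
    return T[:3,3],d
def onplane(c,uv,z,T=None):
    o,d=rays(c,uv,T);return o+d*((z-o[2])/d[:,2])[:,None]
def tri(o1,d1,o2,d2):
    d1=d1/np.linalg.norm(d1);d2=d2/np.linalg.norm(d2)
    A=np.c_[d1,-d2];t=np.linalg.lstsq(A,o2-o1,rcond=None)[0]
    p,q=o1+t[0]*d1,o2+t[1]*d2;return (p+q)/2,np.linalg.norm(p-q)
def cloud(c,T=None):
    h,w=c["range_z"].shape;u,v=np.meshgrid(np.arange(w),np.arange(h))
    o,d=rays(c,np.c_[u.ravel(),v.ravel()],T);return (o+d*c["range_z"].reshape(-1,1)).reshape(h,w,3)
def toolT(s):
    T=np.eye(4);T[:3,:3]=R.from_quat(s["tool_rot"]).as_matrix();T[:3,3]=s["ee_pos"];return T
E
python3 - <<'E'
from h import *
for n in("top","scene"):
    c=dict(np.load(n+"0.npz"));im=c["frame"];P=cloud(c)
    hsv=cv2.cvtColor(im,cv2.COLOR_RGB2HSV)
    ms={"blue":cv2.inRange(hsv,(105,150,60),(125,255,255)),"green":cv2.inRange(hsv,(45,120,60),(80,255,255))}
    for k,m in ms.items():
        N,l,st,ce=cv2.connectedComponentsWithStats(m)
        for i in range(1,N):
            if st[i,4]>60:
                q=P[l==i];z=q[:,2]
                print(n,k,ce[i].round(),st[i,4],"med",np.median(q,0).round(3),"z95",np.percentile(z,[5,50,95]).round(3))
                if k=="blue":
                    pts=np.argwhere(l==i)[:,::-1].astype(np.float32)
                    b=cv2.boxPoints(cv2.minAreaRect(pts));print(b.round(1).tolist(),onplane(c,b,.025).round(3).tolist())
    cv2.imwrite(f"pics/crop_{n}.png",cv2.resize(im[110:280,150:330][...,::-1] if n=="top" else im[140:300,190:390][...,::-1],None,fx=4 if n=="scene" else 4.,fy=4 if n=="scene" else 3.5,interpolation=cv2.INTER_CUBIC))
E
```

```text
top blue [234. 246.] 3700 med [0.453 0.083 0.008] z95 [0.003 0.008 0.027]
[[174.6999969482422, 259.8999938964844], [175.8000030517578, 228.3000030517578], [293.29998779296875, 232.60000610351562], [292.20001220703125, 264.20001220703125]] [[0.414, 0.256, 0.025], [0.506, 0.255, 0.025], [0.491, -0.09, 0.025], [0.4, -0.085, 0.025]]
top blue [ 19. 371.] 577 med [0.121 0.654 0.064] z95 [0.059 0.064 0.067]
[[1.0, 383.0], [1.0, 351.0], [31.0, 351.0], [31.0, 383.0]] [[0.082, 0.728, 0.025], [0.166, 0.737, 0.025], [0.166, 0.652, 0.025], [0.082, 0.644, 0.025]]
top green [188. 140.] 408 med [0.757 0.215 0.094] z95 [0.01  0.094 0.099]
top green [218. 143.] 399 med [0.746 0.126 0.094] z95 [0.01  0.094 0.099]
top green [265. 148.] 376 med [ 0.73  -0.009  0.094] z95 [0.013 0.094 0.099]
scene blue [328. 199.] 3372 med [0.454 0.109 0.008] z95 [0.004 0.008 0.026]
[[273.6000061035156, 168.0], [298.3999938964844, 144.39999389648438], [378.6000061035156, 228.6999969482422], [353.8999938964844, 252.1999969482422]] [[0.529, -0.067, 0.025], [0.399, -0.129, 0.025], [0.419, 0.261, 0.025], [0.522, 0.287, 0.025]]
scene green [215. 198.] 631 med [0.748 0.008 0.071] z95 [0.011 0.071 0.096]
scene green [242. 253.] 1641 med [0.77 0.21 0.08] z95 [0.014 0.08  0.097]
```

View pics/crop_top.png

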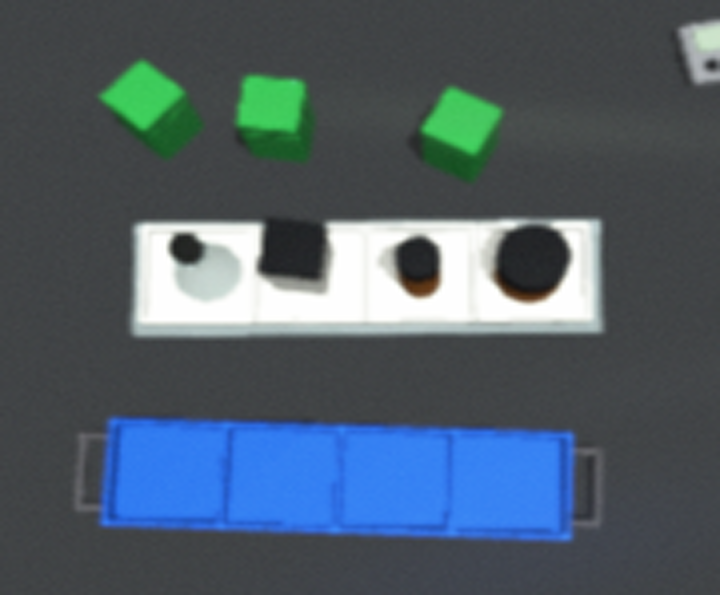

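View pics/crop_scene.png

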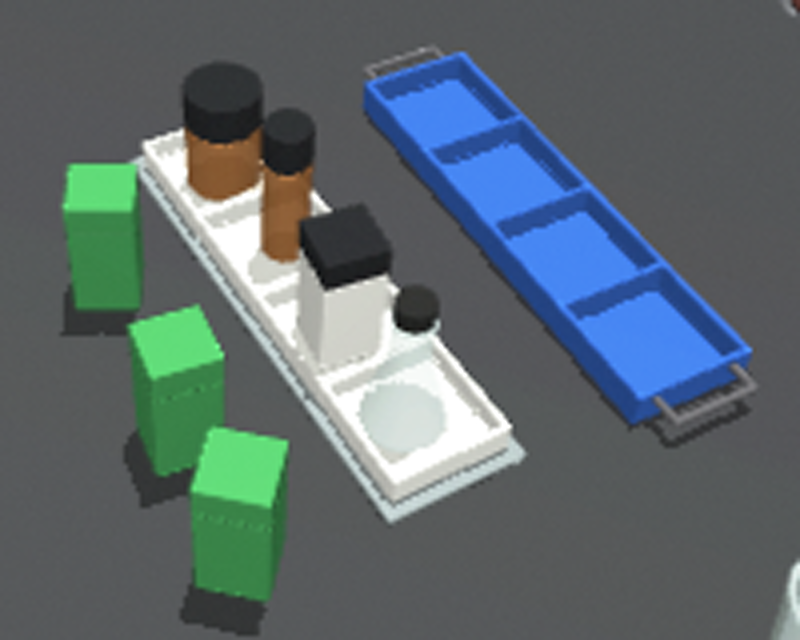

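```bash
python3 - <<'E'
from h import *
from plant import r
s=r.sense();print("toolR\n",toolT(s)[:3,:3].round(3))
t=dict(np.load("top0.npz"));sc=dict(np.load("scene0.npz"));Pt=cloud(t);Ps=cloud(sc)
# rack: rim points by height on blue in top
for n,c,P in(("top",t,Pt),("scene",sc,Ps)):
    hsv=cv2.cvtColor(c["frame"],cv2.COLOR_RGB2HSV);m=cv2.inRange(hsv,(105,120,40),(125,255,255))>0
    q=P[m&(P[...,0]>.3)&(P[...,2]>.0)]
    rr=cv2.minAreaRect(q[:,:2].astype(np.float32));print(n,"rack rect",rr, cv2.boxPoints(rr).round(3).tolist(),"zfloor",np.median(q[:,2]),"rim",np.percentile(q[:,2],98))
    # tray white
    w=(c["frame"].min(2)>150)&(P[...,0]>.5)&(P[...,0]<.72)&(abs(P[...,1]-.08)<.25)
    q=P[w&(P[...,2]>.018)&(P[...,2]<.035)];rr=cv2.minAreaRect(q[:,:2].astype(np.float32));print(n,"tray rect",rr,"rim z",np.median(q[:,2]),"floor",np.median(P[w&(P[...,2]<.018)&(P[...,2]>.0)][:,2]))
    d=(c["frame"].max(2)<70)&(P[...,2]>.07)&(P[...,0]>.5)&(P[...,0]<.74)&(abs(P[...,1]-.08)<.25)
    N,l,st,ce=cv2.connectedComponentsWithStats(d.astype(np.uint8))
    for i in range(1,N):
        if st[i,4]>12:
            q=P[l==i];zt=np.percentile(q[:,2],90)
            k=q[q[:,2]>zt-.006];rr=cv2.minAreaRect(k[:,:2].astype(np.float32));ci=cv2.minEnclosingCircle(k[:,:2].astype(np.float32))
            print(n,"cap px",ce[i].round(1),st[i,4],"ztop",zt.round(4),"rect",np.round(rr[0],4),np.round(rr[1],4),round(rr[2],1),"circ",np.round(ci[0],4),round(ci[1],4),"mean",k.mean(0).round(4))
E
```

```text
toolR
 [[-0.001 -0.932  0.363]
 [-0.002  0.363  0.932]
 [-1.    -0.    -0.002]]
top rack rect ((0.45335009694099426, 0.0853615328669548), (0.3526901304721832, 0.09548232704401016), 87.54683685302734) [[0.39800000190734863, -0.08900000154972076], [0.49300000071525574, -0.09300000220537186], [0.5090000033378601, 0.25999999046325684], [0.4129999876022339, 0.2639999985694885]] zfloor 0.007861557633511151 rim 0.028852282861068734
top tray rect ((0.6266778707504272, 0.06331610679626465), (0.08458676934242249, 0.3361022174358368), 0.05799124762415886) rim z 0.02648229963499593 floor 0.011333837863274687
top cap px [222.8 180.4] 230 ztop 0.1093 rect [0.6325 0.1094] [0.0411 0.0447] 86.6 circ [0.6315 0.1104] 0.0287 mean [0.632  0.1094 0.1073]
top cap px [282.6 183.9] 263 ztop 0.0997 rect [ 0.6235 -0.0585] [0.0451 0.0488] 88.4 circ [ 0.6239 -0.059 ] 0.0257 mean [ 0.6238 -0.0578  0.0974]
top cap px [196.  180.7] 44 ztop 0.1204 rect [0.6298 0.1826] [0.0199 0.0172] 2.5 circ [0.6299 0.1812] 0.0106 mean [0.6289 0.1822 0.1174]
top cap px [253.8 184.3] 103 ztop 0.1242 rect [0.6203 0.0238] [0.0247 0.02
[... 312 characters left out ...]
15], [0.7649999856948853, 0.7580000162124634]] zfloor 0.007945446377375931 rim 0.026583916496614603
scene tray rect ((0.6295512914657593, 0.06432468444108963), (0.08471493422985077, 0.3376004993915558), 0.12742570042610168) rim z 0.024915295384186686 floor 0.010774150057970666
scene cap px [251.4 168.7] 527 ztop 0.1208 rect [0.6245 0.0251] [0.0328 0.031 ] 17.6 circ [0.6245 0.0235] 0.0173 mean [0.6254 0.0264 0.1204]
scene cap px [275.9 201.3] 344 ztop 0.1073 rect [0.6366 0.1129] [0.0443 0.043 ] 81.9 circ [0.6355 0.1124] 0.0295 mean [0.6374 0.1145 0.1059]
scene cap px [293.7 216.7] 107 ztop 0.1174 rect [0.6341 0.1856] [0.0248 0.0233] 70.7 circ [0.634  0.1859] 0.0133 mean [0.6345 0.1866 0.1158]
```

drive_tool --increments '[[[-20,-8,-5,0,0,0],[-20,-20,-13,0,0,0],[-20,-29,-20,0,0,0],[-15,-29,-20,0,0,0],[-8,-29,-20,0,0,0],[0,-29,-20,0,0,0],[0,-29,-20,0,0,0],[0,-29,-20,0,0,0],[0,-29,-20,0,0,0],[0,-29,-20,0,0,0]]]' --hand 0

```text
time_s: 1.1
ee_pos: [0.4141, 0.3438, 0.3013]
tool_rot: [-0.399, 0.584, 0.399, 0.583]
ft_force: [-0.1, -0.0, -0.7]
opening: 0.0931
```

drive_tool --increments '[[[0,-29,-20,0,0,0],[0,-29,-20,0,0,0],[0,-29,-20,0,0,0],[0,-29,-20,0,0,0],[0,-29,-20,0,0,0],[0,-29,-20,0,0,0],[0,-29,-20,0,0,0],[0,-29,-20,0,0,0],[0,-20,-15,0,0,0],[0,-10,-7,0,0,0]]]'

```text
time_s: 2.1
ee_pos: [0.5923, 0.0772, 0.3009]
tool_rot: [-0.398, 0.585, 0.397, 0.584]
ft_force: [-0.2, -0.6, 0.1]
opening: 0.0929
```

drive_tool --increments '[[[0,0,0,0.12,0,0],[0,0,0,0.12,0,0],[0,0,0,0.12,0,0],[0,0,0,0.12,0,0],[0,0,0,0.12,0,0],[0,0,0,0.12,0,0],[0,0,0,0.12,0,0],[0,0,0,0.12,0,0],[0,0,0,0.12,0,0],[0,0,0,0.12,0,0]]]'

```text
time_s: 3.1
ee_pos: [0.591, 0.0821, 0.3012]
tool_rot: [0.002, 0.708, -0.001, 0.707]
ft_force: [-0.3, 0.1, 0.2]
opening: 0.0929
```

```bash
cat > wr.py <<'E'
import sys
from h import *
from plant import r
def wrist(tag):
    s=r.sense();c=r.camera("wrist");T=toolT(s)@c["mount"];c["T"]=T;np.savez(tag+".npz",**c)
    cv2.imwrite(f"pics/{tag}.png",c["frame"][...,::-1]);print(s["time_s"],s["ee_pos"].round(4),toolT(s)[:3,:3].round(3).tolist(),s["opening"].round(4),s["ft_force"].round(1),"q",s["q"].round(2));return c,T
if __name__=="__main__":
    c,T=wrist(sys.argv[1]);print(c["mount"].round(3).tolist(),K(c))
E
python3 wr.py w1
```

```text
Traceback (most recent call last):
  File "wr.py", line 8, in <module>
    c,T=wrist(sys.argv[1]);print(c["mount"].round(3).tolist(),K(c))
        ~~~~~^^^^^^^^^^^^^
  File "wr.py", line 6, in wrist
    cv2.imwrite(f"pics/{tag}.png",c["frame"][...,::-1]);print(s["time_s"],s["ee_pos"].round(4),toolT(s)[:3,:3].round(3).tolist(),s["opening"].round(4),s["ft_force"].round(1),"q",s["q"].round(2));return c,T
                                                                                                                                 ^^^^^^^^^^^^^^^^^^
AttributeError: 'float' object has no attribute 'round'
```

View pics/w1.png

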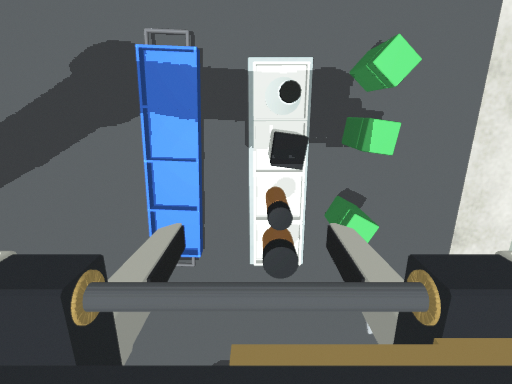

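The wrist view shows the row top to bottom (+y to -y): flask cap (290,92), canister (290,147), vial cap (279,217), jar lid (280,262). The rack is at x 140–200. The green blocks at (386,64), (372,135) and (352,218) are the look-alikes and I'll leave them alone. I'll take a second view from a shifted pose.

drive_tool --increments '[[[0,-20,0,0,0,0],[0,-30,0,0,0,0],[0,-30,0,0,0,0],[0,-20,0,0,0,0],[0,0,0,0,0,0],[0,0,0,0,0,0]]]'

```text
time_s: 3.75
ee_pos: [0.5915, -0.0178, 0.3014]
tool_rot: [0.0, 0.707, 0.001, 0.707]
ft_force: [-0.5, 1.2, 0.4]
opening: 0.093
```

```bash
sed -i 's/s\["opening"\].round(4)/round(float(s["opening"]),4)/' wr.py; python3 wr.py w2; cat > caps.py <<'E'
from h import *
import sys
names=["flask","canister","vial","jar"];H=[.116,.106,.121,.096];seen={}
for n in sys.argv[1:]:
    c=dict(np.load(n+".npz"));T=c["T"];P=cloud(c,T)
    hsv=cv2.cvtColor(c["frame"],cv2.COLOR_RGB2HSV)
    m=cv2.inRange(hsv,(105,120,40),(125,255,255))>0
    q=P[m&(P[...,2]>.018)&(c["range_z"]>0)]
    rr=cv2.minAreaRect(q[:,:2].astype(np.float32));print(n,"rack",np.round(rr[0],4),np.round(rr[1],3),rr[2],"zrim",np.percentile(q[:,2],[50,95]).round(4))
    d=(c["frame"].max(2)<65)&(P[...,2]>.075)&(P[...,2]<.14)&(c["range_z"]>0)&(abs(P[...,0]-.63)<.08)
    N,l,st,ce=cv2.connectedComponentsWithStats(d.astype(np.uint8))
    for i in range(1,N):
        if st[i,4]<80: continue
        q=P[l==i];zt=np.percentile(q[:,2],80);top=(l==i)&(P[...,2]>zt-.005)
        p=np.argwhere(top)[:,::-1].astype(np.float32)
        k=P[top];rr=cv2.minAreaRect(k[:,:2].astype(np.float32));mm=cv2.moments(top.astype(np.uint8),True);uv=[mm["m10"]/mm["m00"],mm["m01"]/mm["m00"]]
        j=int(np.argmin([abs(rr[0][1]-y) for y in(.19,.106,.022,-.062)]))
        o,dr=rays(c,uv,T);seen.setdefault(j,[]).append((o,dr[0]))
        print(n,names[j],"uv",np.round(uv,1),"z",round(float(np.median(k[:,2])),4),"rect",np.round(rr[0],4),np.round(rr[1],3),round(rr[2],1),"ray@H",onplane(c,uv,H[j],T)[0,:2].round(4))
for j,v in sorted(seen.items()):
    if len(v)>1: p,e=tri(*v[0],*v[1]);print("tri",names[j],p.round(4),e.round(4))
E
python3 caps.py w1 w2 2>&1 || python3 - <<'E'
import numpy as np;print(np.load("w1.npz").files)
E
```

```text
3.75 [ 0.5915 -0.0178  0.3014] [[-0.001, -0.001, 1.0], [0.002, 1.0, 0.001], [-1.0, 0.002, -0.001]] 0.093 [-0.5  1.2  0.4] q [-0.27  0.48  0.43  1.48 -0.21  1.23  0.19]
[[-0.001, -0.279, 0.96, -0.166], [0.001, -0.96, -0.279, 0.078], [1.0, 0.0, 0.001, -0.0], [0.0, 0.0, 0.0, 1.0]] (np.float64(276.46716574621877), 255.3888725920947, 192.5990225321226)
w1 rack [0.4776 0.0836] [0.341 0.135] 87.40435791015625 zrim [0.0246 0.0264]
w1 flask uv [289.7  91.4] z 0.1162 rect [0.6329 0.1841] [0.024 0.023] 43.7 ray@H [0.6325 0.1843]
w1 canister uv [288.3 148.7] z 0.1061 rect [0.6347 0.112 ] [0.043 0.043] 82.1 ray@H [0.634  0.1148]
w1 vial uv [282.6 217.6] z 0.1208 rect [0.6246 0.0244] [0.031 0.033] 34.7 ray@H [0.6273 0.0247]
w1 jar uv [281.  262.1] z 0.096 rect [ 0.6281 -0.0563] [0.053 0.052] 71.8 ray@H [ 0.6292 -0.0568]
w2 rack [0.4538 0.0628] [0.302 0.089] 87.52550506591797 zrim [0.0246 0.0262]
w2 flask uv [292.5   4.7] z 0.1158 rect [0.6317 0.1759] [0.008 0.022] 89.0 ray@H [0.6325 0.1751]
w2 canister uv [289.5  75.9] z 0.1062 rect [0.634  0.1087] [0.038 0.043] 81.7 ray@H [0.633  0.1032]
w2 vial uv [280.6 143.1] z 0.1211 rect [0.6229 0.0238] [0.032 0.031] 89.6 ray@H [0.623  0.0239]
w2 jar uv [277.9 185.1] z 0.0948 rect [ 0.6231 -0.0393] [0.048 0.017] 16.1 ray@H [ 0.623  -0.0364]
tri flask [0.6367 0.1867 0.0803] 0.0001
tri canister [0.639  0.1088 0.0587] 0.0011
tri vial [0.6254 0.0237 0.1185] 0.0044
tri jar [ 0.6202 -0.0199  0.1593] 0.0052
```

View pics/w2.png

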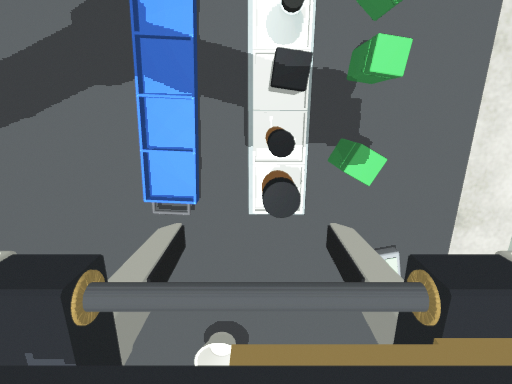

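```bash
python3 - <<'E'
from h import *
for n in("w1","w2"):
    c=dict(np.load(n+".npz"));P=cloud(c,c["T"]);hsv=cv2.cvtColor(c["frame"],cv2.COLOR_RGB2HSV)
    m=(cv2.inRange(hsv,(105,120,40),(125,255,255))>0)
    q=P[m&(P[...,2]>.020)&(P[...,2]<.03)&(P[...,0]<.52)&(P[...,0]>.38)]
    rr=cv2.minAreaRect(q[:,:2].astype(np.float32));print(n,rr,cv2.boxPoints(rr).round(4).tolist())
    f=P[m&(P[...,2]<.015)&(P[...,0]<.52)&(P[...,0]>.38)];print("floor",np.median(f[:,2]))
    w=(c["frame"].min(2)>140)&(P[...,2]>.022)&(P[...,2]<.03)&(P[...,0]>.55)&(P[...,0]<.7)&(abs(P[...,1]-.06)<.2)
    rr=cv2.minAreaRect(P[w][:,:2].astype(np.float32));print("tray",rr)
C=np.array([.453,.084]);a=-.044
for y in(.126,.042,-.042,-.126):print(y,(C+y*np.array([-np.sin(a),np.cos(a)])).round(4))
E
```

```text
w1 ((0.45465850830078125, 0.0846526101231575), (0.3413660228252411, 0.0892234742641449), 87.43034362792969) [[0.4023999869823456, -0.08389999717473984], [0.49160000681877136, -0.08789999783039093], [0.5069000124931335, 0.2531999945640564], [0.41769999265670776, 0.2572000026702881]]
floor 0.006011375688342313
tray ((0.629429042339325, 0.06469342112541199), (0.08301108330488205, 0.3333061635494232), 0.013046804815530777)
w2 ((0.4538094699382782, 0.06383666396141052), (0.29930272698402405, 0.08881903439760208), 87.57147979736328) [[0.40310001373291016, -0.08380000293254852], [0.4918000102043152, -0.08760000020265579], [0.5044999718666077, 0.21150000393390656], [0.415800005197525, 0.2152000069618225]]
floor 0.0061095679761180854
tray ((0.6294611096382141, 0.05420044809579849), (0.3127584755420685, 0.08307445794343948), 89.9524154663086)
0.126 [0.4585 0.2099]
0.042 [0.4548 0.126 ]
-0.042 [0.4512 0.042 ]
-0.126 [ 0.4475 -0.0419]
```

drive_tool --increments '[[[5,12,3,0,0,0],[20,28,6,0,0,0],[25,30,6,0,0,0],[25,30,6,0,0,0],[25,30,6,0,0,0],[25,30,6,0,0,0],[18,28,5,0,0,0],[7,14,3,0,0,0],[0,0,0,0,0,0],[0,0,0,0,0,0]]]' --hand 85 --newtons 15

```text
time_s: 4.8
ee_pos: [0.6331, 0.1818, 0.1523]
tool_rot: [-0.0, 0.707, -0.001, 0.708]
ft_force: [-0.2, -0.3, -0.4]
opening: 0.0619
```

```bash
python3 wr.py w3
```

```text
4.8 [0.6331 0.1818 0.1523] [[0.001, 0.001, 1.0], [-0.001, 1.0, -0.001], [-1.0, -0.001, 0.001]] 0.0619 [-0.2 -0.3 -0.4] q [-0.52  0.72  0.37  1.49 -0.29  1.   -0.07]
[[-0.001, -0.279, 0.96, -0.166], [0.001, -0.96, -0.279, 0.078], [1.0, 0.0, 0.001, -0.0], [0.0, 0.0, 0.0, 1.0]] (np.float64(276.46716574621877), 255.3888725920947, 192.5990225321226)
```

View pics/w3.png

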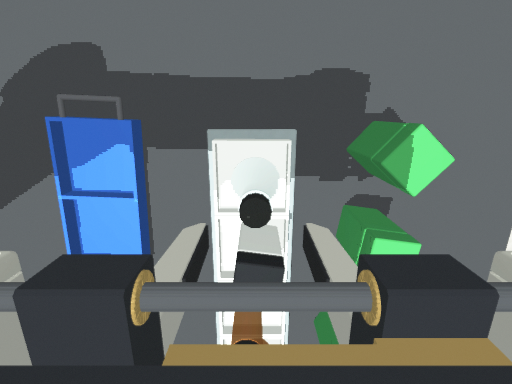

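The close view confirms it: the stoppered flask at (256,211), with its clear base at (252,175), sits between the fingers. Descending.

drive_tool --increments '[[[5,1,0,0,0,0],[12,1,0,0,0,0],[15,1,0,0,0,0],[15,0,0,0,0,0],[15,0,0,0,0,0],[11,0,0,0,0,0],[6,0,0,0,0,0],[0,0,0,0,0,0]]]'

```text
time_s: 5.65
ee_pos: [0.6321, 0.1853, 0.0713]
tool_rot: [0.0, 0.708, -0.001, 0.706]
ft_force: [0.5, 0.9, 0.0]
opening: 0.062
```

drive_tool --increments '[[[0,0,0,0,0,0],[0,0,0,0,0,0],[0,0,0,0,0,0],[0,0,0,0,0,0],[0,0,0,0,0,0],[0,0,0,0,0,0],[0,0,0,0,0,0],[-3,0,0,0,0,0],[-5,0,0,0,0,0],[-5,0,0,0,0,0]]]' --hand 255 --newtons 15

```text
time_s: 6.65
ee_pos: [0.6326, 0.1854, 0.0858]
tool_rot: [0.0, 0.707, -0.0, 0.707]
ft_force: [-0.4, -0.2, -0.2]
opening: 0.0258
```

drive_tool --increments '[[[-10,0,0,0,0,0],[-18,0,0,0,0,0],[-20,0,0,0,0,0],[-20,0,0,0,0,0],[-20,0,0,0,0,0],[-18,-5,-4,0,0,0],[-10,-14,-12,0,0,0],[0,-24,-20,0,0,0],[0,-24,-20,0,0,0],[0,-24,-20,0,0,0]]]'

```text
time_s: 7.65
ee_pos: [0.5556, 0.0932, 0.2024]
tool_rot: [0.0, 0.707, -0.0, 0.707]
ft_force: [0.7, 0.4, -0.6]
opening: 0.0255
```

drive_tool --increments '[[[0,-24,-20,0,0,0],[0,-24,-20,0,0,0],[0,-24,-20,0,0,0],[0,-24,-20,0,0,0],[0,-22,-15,0,0,0],[0,-12,-8,0,0,0],[0,-6,-4,0,0,0],[0,0,0,0,0,0],[0,0,0,0,0,0],[0,0,0,0,0,0]]]'

```text
time_s: 8.65
ee_pos: [0.4504, -0.0401, 0.2015]
tool_rot: [-0.0, 0.707, 0.001, 0.707]
ft_force: [0.8, -0.2, -1.1]
opening: 0.0254
```

```bash
python3 wr.py w4
```

```text
8.65 [ 0.4504 -0.0401  0.2015] [[0.0, -0.001, 1.0], [0.0, 1.0, 0.001], [-1.0, 0.0, 0.0]] 0.0254 [ 0.8 -0.2 -1.1] q [-0.28  0.36  0.43  2.   -0.2   0.83  0.27]
[[-0.001, -0.279, 0.96, -0.166], [0.001, -0.96, -0.279, 0.078], [1.0, 0.0, 0.001, -0.0], [0.0, 0.0, 0.0, 1.0]] (np.float64(276.46716574621877), 255.3888725920947, 192.5990225321226)
```

View pics/w4.png

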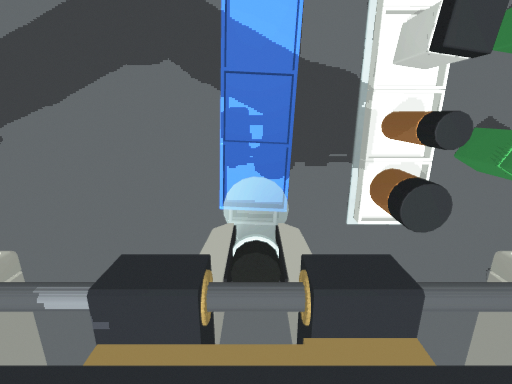

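The flask is held upright at (256,230), over the rack's right end compartment at (255,165). Lowering it.

drive_tool --increments '[[[6,0,0,0,0,0],[15,-1,-1,0,0,0],[22,0,0,0,0,0],[25,0,0,0,0,0],[22,0,0,0,0,0],[16,0,0,0,0,0],[10,0,0,0,0,0],[6,0,0,0,0,0],[4,0,0,0,0,0],[0,0,0,0,0,0]]]'

```text
time_s: 9.7
ee_pos: [0.4487, -0.0423, 0.0756]
tool_rot: [0.0, 0.707, -0.0, 0.707]
ft_force: [-0.1, -0.8, -1.0]
opening: 0.0253
```

drive_tool --increments '[[[3,0,0,0,0,0],[2,0,0,0,0,0],[2,0,0,0,0,0],[1,0,0,0,0,0],[0,0,0,0,0,0],[0,0,0,0,0,0]]]'

```text
time_s: 10.3
ee_pos: [0.4487, -0.0423, 0.0678]
tool_rot: [0.0, 0.707, -0.0, 0.707]
ft_force: [-0.2, -0.5, 1.1]
opening: 0.0255
```

drive_tool --increments '[[[1,0,0,0,0,0],[0,0,0,0,0,0],[1,0,0,0,0,0],[0,0,0,0,0,0],[0,0,0,0,0,0]]]'

```text
time_s: 10.8
ee_pos: [0.4489, -0.0423, 0.0675]
tool_rot: [0.001, 0.707, -0.0, 0.708]
ft_force: [-3.7, 0.6, 18.3]
opening: 0.0255
```

Contact: 18 N of upward force. I'll back off slightly, then release.

drive_tool --increments '[[[-1,0,0,0,0,0],[0,0,0,0,0,0]]]'

```text
time_s: 11.0
ee_pos: [0.4488, -0.0423, 0.0675]
tool_rot: [0.001, 0.707, -0.0, 0.707]
ft_force: [-3.0, -0.2, 10.7]
opening: 0.0257
```

drive_tool --increments '[[[0,0,0,0,0,0],[0,0,0,0,0,0],[0,0,0,0,0,0],[0,0,0,0,0,0],[0,0,0,0,0,0],[-5,0,0,0,0,0],[-15,0,0,0,0,0],[-25,0,0,0,0,0],[-30,0,0,0,0,0],[-30,0,0,0,0,0]]]' --hand 85

```text
time_s: 12.0
ee_pos: [0.4481, -0.0424, 0.1729]
tool_rot: [0.0, 0.707, -0.0, 0.707]
ft_force: [0.2, 0.6, -0.5]
opening: 0.0617
```

```bash
python3 wr.py w5
```

```text
12.0 [ 0.4481 -0.0424  0.1729] [[-0.001, 0.001, 1.0], [-0.0, 1.0, -0.001], [-1.0, -0.0, -0.001]] 0.0617 [ 0.2  0.6 -0.5] q [-0.26  0.4   0.43  2.04 -0.24  0.75  0.31]
[[-0.001, -0.279, 0.96, -0.166], [0.001, -0.96, -0.279, 0.078], [1.0, 0.0, 0.001, -0.0], [0.0, 0.0, 0.0, 1.0]] (np.float64(276.46716574621877), 255.3888725920947, 192.5990225321226)
```

View pics/w5.png

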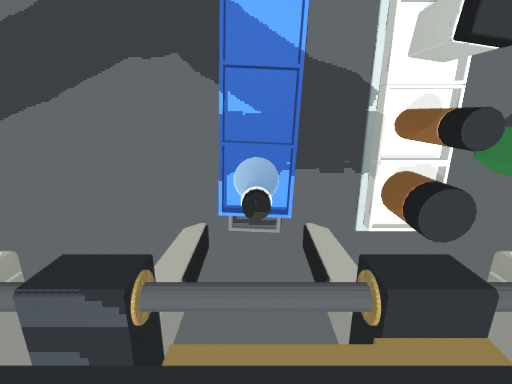

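The flask stands in the right end compartment at (256,190). Next is the canister at (.6345,.112), yawed about -8°.

drive_tool --increments '[[[0,8,10,0,0,0],[0,18,22,0.02,0,0],[0,22,26,0.04,0,0],[0,22,26,0.04,0,0],[0,22,26,0.04,0,0],[0,22,26,0,0,0],[0,20,24,0,0,0],[0,13,16,0,0,0],[0,7,10,0,0,0],[0,0,0,0,0,0]]]' --hand 60

```text
time_s: 13.05
ee_pos: [0.6469, 0.0979, 0.1692]
tool_rot: [0.049, 0.706, -0.049, 0.705]
ft_force: [-0.8, -0.0, -1.1]
opening: 0.0711
```

```bash
python3 wr.py w6; python3 caps.py w6
```

```text
13.05 [0.6469 0.0979 0.1692] [[-0.002, 0.138, 0.99], [0.0, 0.99, -0.138], [-1.0, 0.0, -0.002]] 0.0711 [-0.8 -0.  -1.1] q [-0.42  0.7   0.43  1.48 -0.32  1.03 -0.05]
[[-0.001, -0.279, 0.96, -0.166], [0.001, -0.96, -0.279, 0.078], [1.0, 0.0, 0.001, -0.0], [0.0, 0.0, 0.0, 1.0]] (np.float64(276.46716574621877), 255.3888725920947, 192.5990225321226)
w6 rack [0.4629 0.1402] [0.219 0.226] 44.91936492919922 zrim [0.0244 0.0261]
w6 canister uv [238.5 188.9] z 0.1061 rect [0.6349 0.1125] [0.043 0.043] 82.6 ray@H [0.6345 0.1146]
w6 vial uv [242.6 276.1] z 0.1181 rect [0.6253 0.0353] [0.01 0.03] 83.1 ray@H [0.6274 0.0389]
w6 jar uv [258.4 332. ] z 0.0958 rect [ 0.6304 -0.046 ] [0.032 0.053] 81.3 ray@H [ 0.6302 -0.0459]
```

View pics/w6.png

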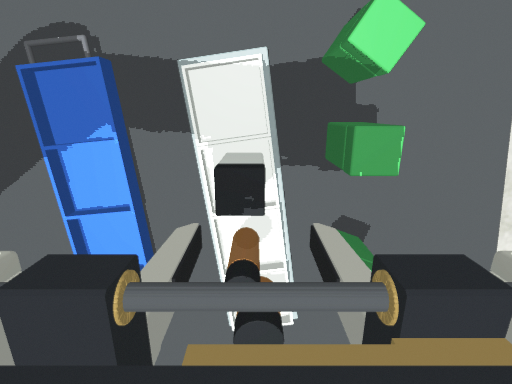

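The canister lid at (240,190) is square to the image, so the yaw is right. I need a shift of about +13 in y and -14 in z.

drive_tool --increments '[[[0,6,-7,0,0,0],[3,7,-7,0,0,0],[15,0,0,0,0,0],[20,0,0,0,0,0],[22,0,0,0,0,0],[20,0,0,0,0,0],[15,0,0,0,0,0],[9,0,0,0,0,0],[4,0,0,0,0,0],[0,0,0,0,0,0]]]'

```text
time_s: 14.1
ee_pos: [0.6343, 0.1104, 0.0636]
tool_rot: [0.05, 0.705, -0.05, 0.705]
ft_force: [-0.2, 0.2, 0.3]
opening: 0.0711
```

drive_tool --increments '[[[0,0,0,0,0,0],[0,0,0,0,0,0],[0,0,0,0,0,0],[0,0,0,0,0,0],[0,0,0,0,0,0],[0,0,0,0,0,0],[0,0,0,0,0,0],[0,0,0,0,0,0]]]' --hand 255 --newtons 15

```text
time_s: 14.9
ee_pos: [0.6346, 0.1103, 0.0641]
tool_rot: [0.05, 0.705, -0.05, 0.706]
ft_force: [-0.0, -0.6, 3.9]
opening: 0.0441
```

drive_tool --increments '[[[-5,0,0,0,0,0],[-12,0,0,0,0,0],[-18,0,0,0,0,0],[-20,0,0,0,0,0],[-20,0,0,-0.03,0,0],[-20,0,0,-0.03,0,0],[-18,0,0,-0.035,0,0],[-10,0,0,0,0,0],[0,0,0,0,0,0]]]'

```text
time_s: 15.8
ee_pos: [0.6352, 0.1102, 0.1884]
tool_rot: [0.017, 0.706, -0.016, 0.708]
ft_force: [0.6, -0.3, -2.3]
opening: 0.0442
```

```bash
cat > go.py <<'E'
import sys
from h import *
from plant import r
s=r.sense();T=toolT(s);t=np.array([float(v) for v in sys.argv[1:4]])
print("pos",T[:3,3].round(4),"f",s["ft_force"].round(1),"op",round(float(s["opening"]),4),"tool shift mm",(T[:3,:3].T@(t-T[:3,3])*1000).round(1),"yaw z",np.degrees(np.arctan2(T[1,2],T[0,2])).round(2))
E
python3 go.py .453 .041 .189
```

```text
pos [0.6352 0.1102 0.1884] f [ 0.6 -0.3 -2.3] op 0.0442 tool shift mm [  -1.2  -77.6 -178.7] yaw z -2.68
```

drive_tool --increments '[[[0,-4,-8,0,0,0],[0,-9,-20,0,0,0],[0,-11,-26,0,0,0],[0,-12,-28,0,0,0],[0,-12,-28,0,0,0],[0,-11,-26,0,0,0],[0,-9,-22,0,0,0],[0,-6,-14,0,0,0],[0,-3,-6,0,0,0],[0,0,0,0,0,0]]]'

```text
time_s: 16.8
ee_pos: [0.4517, 0.0411, 0.1862]
tool_rot: [0.017, 0.708, -0.017, 0.706]
ft_force: [0.2, -0.3, -2.4]
opening: 0.0442
```

```bash
python3 go.py .453 .041 .068
```

```text
pos [0.4517 0.0411 0.1862] f [ 0.2 -0.3 -2.4] op 0.0442 tool shift mm [118.2  -0.    1.5] yaw z -2.69
```

drive_tool --increments '[[[6,0,1,0,0,0],[14,0,0,0,0,0],[20,0,0,0,0,0],[22,0,0,0,0,0],[20,0,0,0,0,0],[16,0,0,0,0,0],[10,0,0,0,0,0],[6,0,0,0,0,0],[4,0,0,0,0,0],[0,0,0,0,0,0]]]'

```text
time_s: 17.8
ee_pos: [0.4543, 0.0415, 0.0685]
tool_rot: [0.016, 0.707, -0.016, 0.707]
ft_force: [-0.1, 0.2, -1.7]
opening: 0.044
```

drive_tool --increments '[[[3,0,0,0,0,0],[2,0,0,0,0,0],[1,0,0,0,0,0],[1,0,0,0,0,0],[0,0,0,0,0,0],[0,0,0,0,0,0]]]'

```text
time_s: 18.4
ee_pos: [0.454, 0.0415, 0.0617]
tool_rot: [0.016, 0.707, -0.016, 0.707]
ft_force: [-0.4, -0.7, -2.3]
opening: 0.044
```

drive_tool --increments '[[[1,0,0,0,0,0],[0,0,0,0,0,0],[1,0,0,0,0,0],[0,0,0,0,0,0],[0,0,0,0,0,0]]]'

```text
time_s: 18.9
ee_pos: [0.4539, 0.0415, 0.0596]
tool_rot: [0.016, 0.707, -0.016, 0.707]
ft_force: [-0.7, -0.6, -2.2]
opening: 0.0438
```

drive_tool --increments '[[[1,0,0,0,0,0],[0,0,0,0,0,0],[0,0,0,0,0,0]]]'

```text
time_s: 19.2
ee_pos: [0.4541, 0.0415, 0.059]
tool_rot: [0.016, 0.707, -0.016, 0.707]
ft_force: [0.1, 0.7, 3.7]
opening: 0.0443
```

Contact at z 0.059, as expected. Releasing.

drive_tool --increments '[[[0,0,0,0,0,0],[0,0,0,0,0,0],[0,0,0,0,0,0],[0,0,0,0,0,0],[0,0,0,0,0,0],[-5,0,0,0,0,0],[-15,0,0,0,0,0],[-30,0,0,0,0,0],[-35,0,0,0,0,0],[-25,0,0,0,0,0]]]' --hand 60

```text
time_s: 20.2
ee_pos: [0.4544, 0.0413, 0.1708]
tool_rot: [0.016, 0.706, -0.016, 0.708]
ft_force: [-0.0, 0.4, -0.7]
opening: 0.0714
```

```bash
python3 wr.py w7; python3 go.py .6248 .0245 .17
```

```text
20.2 [0.4544 0.0413 0.1708] [[0.002, 0.046, 0.999], [0.0, 0.999, -0.046], [-1.0, 0.0, 0.002]] 0.0714 [-0.   0.4 -0.7] q [-0.46  0.41  0.45  2.03 -0.26  0.75  0.1 ]
[[-0.001, -0.279, 0.96, -0.166], [0.001, -0.96, -0.279, 0.078], [1.0, 0.0, 0.001, -0.0], [0.0, 0.0, 0.0, 1.0]] (np.float64(276.46716574621877), 255.3888725920947, 192.5990225321226)
pos [0.4568 0.0414 0.1738] f [ 0.8 -0.1  1.5] op 0.0712 tool shift mm [  5.2  -9.  168.6] yaw z -2.66
```

View pics/w7.png

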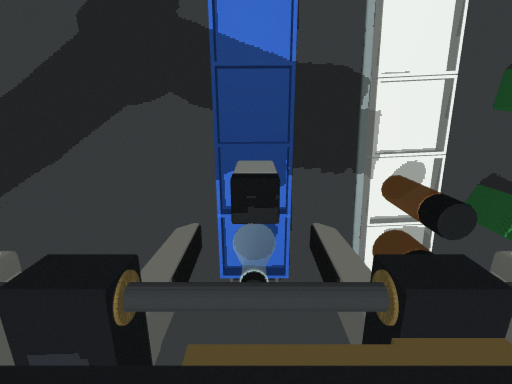

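The canister stands in the second compartment from the right (255,195), with the flask behind it at (255,250). Next, the vial.

drive_tool --increments '[[[0,0,8,0,0,0],[0,-1,20,0,0,0],[0,-1,25,0,0,0],[0,-2,26,0,0,0],[0,-2,26,0,0,0],[0,-1,25,0,0,0],[0,-1,20,0,0,0],[0,-1,12,0,0,0],[0,0,6,0,0,0],[0,0,0,0,0,0]]]' --hand 80

```text
time_s: 21.25
ee_pos: [0.6214, 0.0246, 0.1671]
tool_rot: [0.016, 0.708, -0.016, 0.706]
ft_force: [0.3, 0.0, 0.3]
opening: 0.0636
```

```bash
python3 wr.py w8; python3 caps.py w8; python3 go.py .6247 .0245 .066
```

```text
21.25 [0.6214 0.0246 0.1671] [[-0.002, 0.046, 0.999], [-0.0, 0.999, -0.046], [-1.0, -0.0, -0.002]] 0.0636 [0.3 0.  0.3] q [-0.32  0.65  0.42  1.58 -0.3   0.97  0.15]
[[-0.001, -0.279, 0.96, -0.166], [0.001, -0.96, -0.279, 0.078], [1.0, 0.0, 0.001, -0.0], [0.0, 0.0, 0.0, 1.0]] (np.float64(276.46716574621877), 255.3888725920947, 192.5990225321226)
w8 rack [0.4996 0.0702] [0.29  0.181] 87.69703674316406 zrim [0.0244 0.0261]
w8 vial uv [258.3 210.9] z 0.121 rect [0.6239 0.0237] [0.033 0.032] 86.5 ray@H [0.6238 0.0254]
w8 jar uv [266.6 270.1] z 0.0959 rect [ 0.6295 -0.0442] [0.028 0.053] 86.1 ray@H [ 0.6291 -0.0452]
pos [0.6208 0.0248 0.1675] f [ 0.1  0.7 -0.3] op 0.0636 tool shift mm [ 1.015e+02 -1.000e-01  4.200e+00] yaw z -2.64
```

View pics/w8.png

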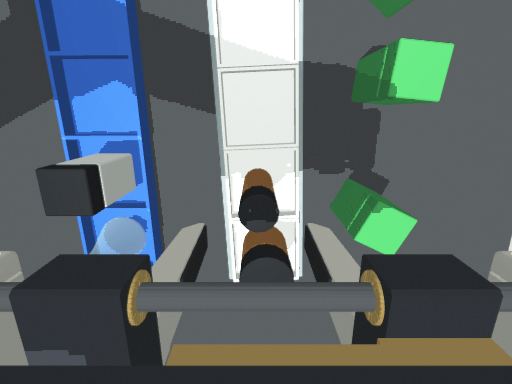

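The vial cap (258,208) is centred between the fingers, and the nearest green block at (372,218) clears them. Descending.

drive_tool --increments '[[[5,0,2,0,0,0],[12,0,1,0,0,0],[18,0,0,0,0,0],[18,0,0,0,0,0],[18,0,0,0,0,0],[14,0,0,0,0,0],[10,0,0,0,0,0],[5,0,0,0,0,0],[0,0,0,0,0,0],[0,0,0,0,0,0]]]'

```text
time_s: 22.3
ee_pos: [0.6249, 0.0246, 0.0692]
tool_rot: [0.016, 0.707, -0.016, 0.707]
ft_force: [-0.1, 0.3, 0.7]
opening: 0.0635
```

drive_tool --increments '[[[0,0,0,0,0,0],[0,0,0,0,0,0],[0,0,0,0,0,0],[0,0,0,0,0,0],[0,0,0,0,0,0],[0,0,0,0,0,0],[0,0,0,0,0,0],[0,0,0,0,0,0]]]' --hand 255 --newtons 15

```text
time_s: 23.1
ee_pos: [0.6245, 0.0246, 0.0688]
tool_rot: [0.016, 0.707, -0.016, 0.707]
ft_force: [-1.0, 0.1, 0.5]
opening: 0.034
```

drive_tool --increments '[[[-5,0,0,0,0,0],[-12,0,0,0,0,0],[-18,0,0,0,0,0],[-20,0,0,0,0,0],[-20,0,0,0,0,0],[-20,0,0,0,0,0],[-20,0,0,0,0,0],[-10,0,0,0,0,0],[0,0,0,0,0,0]]]'

```text
time_s: 24.0
ee_pos: [0.6253, 0.0245, 0.1956]
tool_rot: [0.016, 0.706, -0.016, 0.708]
ft_force: [0.1, 0.1, -1.9]
opening: 0.0343
```

```bash
python3 go.py .4565 .1267 .19
```

```text
pos [0.6253 0.0245 0.1956] f [ 0.1  0.1 -1.9] op 0.0343 tool shift mm [   5.    94.4 -173.4] yaw z -2.63
```

drive_tool --increments '[[[0,4,-8,0,0,0],[0,10,-20,0,0,0],[0,14,-25,0,0,0],[0,15,-27,0,0,0],[0,15,-27,0,0,0],[0,14,-25,0,0,0],[0,11,-20,0,0,0],[0,7,-14,0,0,0],[0,4,-7,0,0,0],[0,0,0,0,0,0]]]'

```text
time_s: 25.0
ee_pos: [0.4551, 0.127, 0.1934]
tool_rot: [0.016, 0.707, -0.016, 0.707]
ft_force: [-0.2, 0.5, -1.1]
opening: 0.0341
```

```bash
python3 wr.py w9;python3 go.py .4565 .1267 .074
```

```text
25.0 [0.4551 0.127  0.1934] [[-0.001, 0.045, 0.999], [-0.0, 0.999, -0.045], [-1.0, -0.0, -0.001]] 0.0341 [-0.2  0.5 -1.1] q [-0.65  0.4   0.46  1.96 -0.24  0.83 -0.1 ]
[[-0.001, -0.279, 0.96, -0.166], [0.001, -0.96, -0.279, 0.078], [1.0, 0.0, 0.001, -0.0], [0.0, 0.0, 0.0, 1.0]] (np.float64(276.46716574621877), 255.3888725920947, 192.5990225321226)
pos [0.4562 0.1263 0.1936] f [ 0.9  0.4 -1.5] op 0.0341 tool shift mm [119.6   0.4   0.3] yaw z -2.63
```

View pics/w9.png

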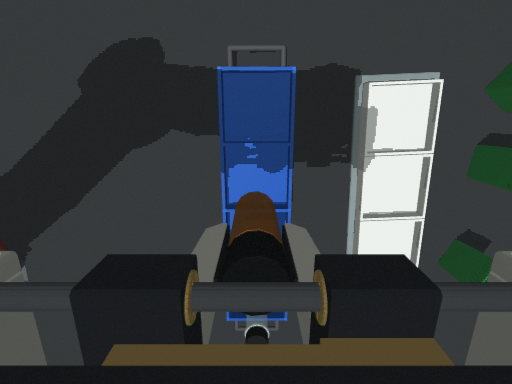

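The vial is held upright at (256,240). Coordinates put it over the second compartment from the left. Lowering.

drive_tool --increments '[[[6,0,0,0,0,0],[14,0,0,0,0,0],[20,0,0,0,0,0],[22,0,0,0,0,0],[20,0,0,0,0,0],[16,0,0,0,0,0],[10,0,0,0,0,0],[6,0,0,0,0,0],[4,0,0,0,0,0],[0,0,0,0,0,0]]]'

```text
time_s: 26.05
ee_pos: [0.4562, 0.1263, 0.0755]
tool_rot: [0.016, 0.707, -0.016, 0.707]
ft_force: [-0.7, 0.2, -1.4]
opening: 0.0347
```

drive_tool --increments '[[[3,0,0,0,0,0],[3,0,0,0,0,0],[1,0,0,0,0,0],[0,0,0,0,0,0],[0,0,0,0,0,0]]]'

```text
time_s: 26.55
ee_pos: [0.456, 0.1266, 0.0688]
tool_rot: [0.016, 0.707, -0.016, 0.707]
ft_force: [0.3, 0.6, -0.9]
opening: 0.0341
```

drive_tool --increments '[[[2,0,0,0,0,0],[1,0,0,0,0,0],[0,0,0,0,0,0],[1,0,0,0,0,0],[0,0,0,0,0,0],[0,0,0,0,0,0]]]'

```text
time_s: 27.15
ee_pos: [0.4559, 0.1265, 0.0646]
tool_rot: [0.016, 0.707, -0.016, 0.707]
ft_force: [0.2, -0.1, -1.6]
opening: 0.0344
```

drive_tool --increments '[[[1,0,0,0,0,0],[0,0,0,0,0,0],[0,0,0,0,0,0]]]'

```text
time_s: 27.45
ee_pos: [0.456, 0.1265, 0.0637]
tool_rot: [0.016, 0.707, -0.016, 0.707]
ft_force: [-0.2, -0.6, 0.4]
opening: 0.0339
```

drive_tool --increments '[[[0.6,0,0,0,0,0],[0,0,0,0,0,0],[0,0,0,0,0,0]]]'

```text
time_s: 27.75
ee_pos: [0.4561, 0.1266, 0.0637]
tool_rot: [0.016, 0.707, -0.016, 0.707]
ft_force: [-0.4, -0.3, 5.1]
opening: 0.0345
```

Contact (5 N). Releasing.

drive_tool --increments '[[[0,0,0,0,0,0],[0,0,0,0,0,0],[0,0,0,0,0,0],[0,0,0,0,0,0],[0,0,0,0,0,0],[-5,0,0,0,0,0],[-15,0,0,0,0,0],[-30,0,0,0,0,0],[-35,0,0,0,0,0],[-25,0,0,0,0,0]]]' --hand 80

```text
time_s: 28.75
ee_pos: [0.4564, 0.1264, 0.1752]
tool_rot: [0.017, 0.706, -0.016, 0.708]
ft_force: [0.7, -1.3, 0.2]
opening: 0.0638
```

```bash
python3 wr.py w10; python3 go.py .628 -.0565 .175
```

```text
28.75 [0.4564 0.1264 0.1752] [[0.002, 0.046, 0.999], [0.0, 0.999, -0.046], [-1.0, 0.001, 0.002]] 0.0638 [ 0.7 -1.3  0.2] q [-0.64  0.43  0.46  1.99 -0.26  0.78 -0.08]
[[-0.001, -0.279, 0.96, -0.166], [0.001, -0.96, -0.279, 0.078], [1.0, 0.0, 0.001, -0.0], [0.0, 0.0, 0.0, 1.0]] (np.float64(276.46716574621877), 255.3888725920947, 192.5990225321226)
pos [0.4587 0.1269 0.1784] f [0.5 0.6 2.1] op 0.0638 tool shift mm [   4.2 -175.3  177.5] yaw z -2.66
```

View pics/w10.png

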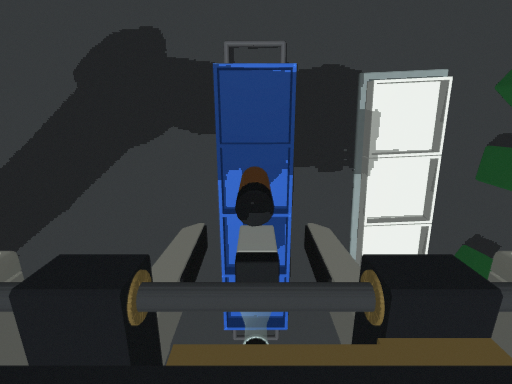

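The vial stands in the second compartment from the left (255,190). Next, the jar.

drive_tool --increments '[[[0,-8,8,0,0,0],[0,-20,20,0,0,0],[0,-27,27,0,0,0],[0,-28,28,0,0,0],[0,-28,28,0,0,0],[0,-26,26,0,0,0],[0,-20,20,0,0,0],[0,-12,13,0,0,0],[0,-6,7,0,0,0],[0,0,0,0,0,0]]]' --hand 35

```text
time_s: 29.8
ee_pos: [0.6245, -0.0581, 0.1716]
tool_rot: [0.017, 0.708, -0.017, 0.706]
ft_force: [0.2, 0.7, 0.2]
opening: 0.0802
```

```bash
python3 wr.py w11; python3 caps.py w11; python3 go.py .628 -.0565 .061
```

```text
29.8 [ 0.6245 -0.0581  0.1716] [[-0.002, 0.048, 0.999], [-0.001, 0.999, -0.048], [-1.0, -0.001, -0.002]] 0.0802 [0.2 0.7 0.2] q [-0.19  0.66  0.43  1.56 -0.3   0.99  0.28]
[[-0.001, -0.279, 0.96, -0.166], [0.001, -0.96, -0.279, 0.078], [1.0, 0.0, 0.001, -0.0], [0.0, 0.0, 0.0, 1.0]] (np.float64(276.46716574621877), 255.3888725920947, 192.5990225321226)
w11 rack [0.4519 0.0236] [0.224 0.09 ] 87.50141143798828 zrim [0.0244 0.0261]
w11 jar uv [259.  190.6] z 0.096 rect [ 0.6296 -0.0533] [0.045 0.052] 66.0 ray@H [ 0.6282 -0.0486]
pos [ 0.624  -0.0566  0.1719] f [-0.1  0.4 -0.9] op 0.0805 tool shift mm [110.9   0.3   4.3] yaw z -2.67
```

View pics/w11.png

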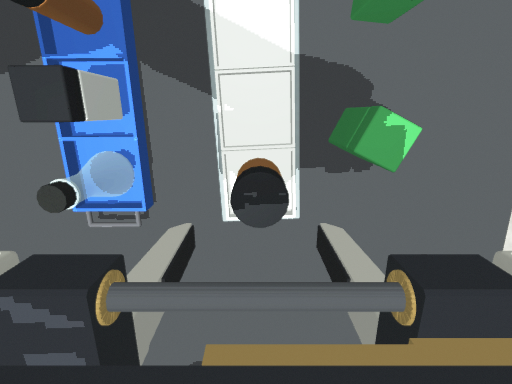

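The jar lid (260,197) is between the fingers, and the green block at (376,137) is clear of the finger path. Descending.

drive_tool --increments '[[[5,0,2,0,0,0],[12,0,1,0,0,0],[18,0,0,0,0,0],[20,0,0,0,0,0],[20,0,0,0,0,0],[16,0,0,0,0,0],[11,0,0,0,0,0],[7,0,0,0,0,0],[0,0,0,0,0,0],[0,0,0,0,0,0]]]'

```text
time_s: 30.85
ee_pos: [0.6281, -0.0566, 0.0645]
tool_rot: [0.016, 0.707, -0.016, 0.707]
ft_force: [-0.3, 0.2, -0.1]
opening: 0.0804
```

drive_tool --increments '[[[0,0,0,0,0,0],[0,0,0,0,0,0],[0,0,0,0,0,0],[0,0,0,0,0,0],[0,0,0,0,0,0],[0,0,0,0,0,0],[0,0,0,0,0,0],[0,0,0,0,0,0]]]' --hand 255 --newtons 20

```text
time_s: 31.65
ee_pos: [0.6279, -0.0566, 0.0644]
tool_rot: [0.016, 0.707, -0.016, 0.707]
ft_force: [0.4, 1.1, 3.3]
opening: 0.055
```

drive_tool --increments '[[[-5,0,0,0,0,0],[-12,0,0,0,0,0],[-18,0,0,0,0,0],[-20,0,0,0,0,0],[-20,0,0,0,0,0],[-20,0,0,0,0,0],[-20,0,0,0,0,0],[-15,0,0,0,0,0],[-5,0,0,0,0,0],[0,0,0,0,0,0]]]'

```text
time_s: 32.65
ee_pos: [0.6278, -0.0567, 0.1998]
tool_rot: [0.016, 0.707, -0.016, 0.707]
ft_force: [-0.1, 0.0, -1.7]
opening: 0.0548
```

```bash
python3 go.py .460 .2107 .19
```

```text
pos [ 0.6278 -0.0567  0.1998] f [-0.1  0.  -1.7] op 0.0548 tool shift mm [   9.6  259.4 -179.9] yaw z -2.64
```

drive_tool --increments '[[[0,9,-6,0,0,0],[0,20,-14,0,0,0],[0,29,-20,0,0,0],[0,32,-22,0,0,0],[0,32,-22,0,0,0],[0,32,-22,0,0,0],[0,31,-22,0,0,0],[0,29,-20,0,0,0],[0,24,-17,0,0,0],[0,13,-9,0,0,0]]]'

```text
time_s: 33.65
ee_pos: [0.4618, 0.2056, 0.1978]
tool_rot: [0.015, 0.708, -0.014, 0.705]
ft_force: [-0.2, 0.6, -2.1]
opening: 0.0544
```

drive_tool --increments '[[[0,8,-5,0,0,0],[0,0,0,0,0,0],[0,0,0,0,0,0]]]'

```text
time_s: 33.95
ee_pos: [0.4609, 0.2094, 0.1988]
tool_rot: [0.016, 0.707, -0.017, 0.707]
ft_force: [0.4, 1.0, -1.7]
opening: 0.0547
```

```bash
python3 wr.py w12;python3 go.py .460 .2107 .07
```

```text
33.95 [0.4609 0.2094 0.1988] [[-0.0, 0.047, 0.999], [-0.001, 0.999, -0.047], [-1.0, -0.001, -0.0]] 0.0547 [ 0.4  1.  -1.7] q [-0.79  0.45  0.46  1.87 -0.25  0.88 -0.25]
[[-0.001, -0.279, 0.96, -0.166], [0.001, -0.96, -0.279, 0.078], [1.0, 0.0, 0.001, -0.0], [0.0, 0.0, 0.0, 1.0]] (np.float64(276.46716574621877), 255.3888725920947, 192.5990225321226)
pos [0.4613 0.209  0.1989] f [ 0.3 -0.5 -1.8] op 0.0548 tool shift mm [128.9   1.7  -1.4] yaw z -2.75
```

View pics/w12.png

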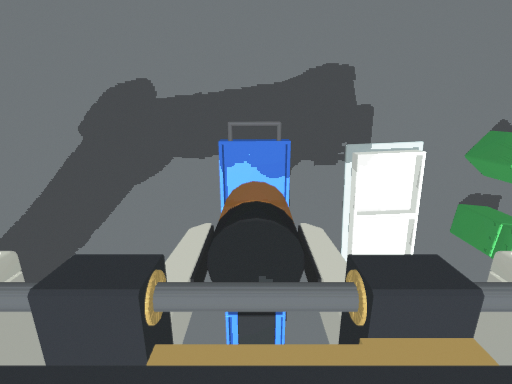

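The jar is held upright at (256,230), over the left end compartment at (255,170). Lowering.

drive_tool --increments '[[[6,2,-1,0,0,0],[15,0,0,0,0,0],[22,0,0,0,0,0],[24,0,0,0,0,0],[22,0,0,0,0,0],[17,0,0,0,0,0],[11,0,0,0,0,0],[7,0,0,0,0,0],[4,0,0,0,0,0],[0,0,0,0,0,0]]]'

```text
time_s: 35.0
ee_pos: [0.46, 0.2123, 0.071]
tool_rot: [0.016, 0.707, -0.016, 0.707]
ft_force: [0.2, -0.3, -1.5]
opening: 0.0545
```

drive_tool --increments '[[[3,0,0,0,0,0],[3,0,0,0,0,0],[1,0,0,0,0,0],[0,0,0,0,0,0],[0,0,0,0,0,0]]]'

```text
time_s: 35.5
ee_pos: [0.4599, 0.2125, 0.0641]
tool_rot: [0.016, 0.707, -0.016, 0.707]
ft_force: [-0.1, 0.6, -2.1]
opening: 0.0545
```

drive_tool --increments '[[[2,0,0,0,0,0],[1,0,0,0,0,0],[0,0,0,0,0,0],[1,0,0,0,0,0],[0,0,0,0,0,0],[0,0,0,0,0,0]]]'

```text
time_s: 36.1
ee_pos: [0.4598, 0.2124, 0.06]
tool_rot: [0.016, 0.707, -0.016, 0.707]
ft_force: [-0.4, -0.4, -2.5]
opening: 0.0549
```

drive_tool --increments '[[[1,0,0,0,0,0],[0,0,0,0,0,0],[0,0,0,0,0,0]]]'

```text
time_s: 36.4
ee_pos: [0.46, 0.2125, 0.0593]
tool_rot: [0.016, 0.707, -0.016, 0.707]
ft_force: [-0.6, -0.0, 1.3]
opening: 0.0549
```

drive_tool --increments '[[[0.5,0,0,0,0,0],[0,0,0,0,0,0],[0,0,0,0,0,0]]]'

```text
time_s: 36.7
ee_pos: [0.4601, 0.2125, 0.0593]
tool_rot: [0.016, 0.707, -0.016, 0.707]
ft_force: [-1.9, -0.3, 6.4]
opening: 0.0548
```

drive_tool --increments '[[[0,0,0,0,0,0],[0,0,0,0,0,0],[0,0,0,0,0,0],[0,0,0,0,0,0],[0,0,0,0,0,0],[-5,0,0,0,0,0],[-15,0,0,0,0,0],[-30,0,0,0,0,0],[-35,0,0,0,0,0],[-35,0,0,0,0,0]]]' --hand 35

```text
time_s: 37.7
ee_pos: [0.4595, 0.2122, 0.1799]
tool_rot: [0.016, 0.707, -0.017, 0.707]
ft_force: [-0.1, 0.8, 0.6]
opening: 0.0801
```

drive_tool --increments '[[[-20,10,0,0,0,0],[-20,30,10,0,0,0],[-20,30,10,0,0,0],[-20,30,10,0,0,0],[0,30,10,0,0,0],[0,30,10,0,0,0],[0,20,5,0,0,0],[0,10,0,0,0,0],[0,0,0,0,0,0],[0,0,0,0,0,0]]]'

```text
time_s: 38.7
ee_pos: [0.5234, 0.3983, 0.2586]
tool_rot: [0.016, 0.707, -0.017, 0.707]
ft_force: [0.2, -0.6, -1.1]
opening: 0.0802
```

```bash
python3 - <<'E'
from h import *
from plant import r
t=r.camera("top");s=r.camera("scene");P=cloud(t)
a=cv2.resize(t["frame"][100:290,90:430],None,fx=2.2,fy=2.2);cv2.imwrite("pics/top_end.png",a[...,::-1]);cv2.imwrite("pics/scene_end.png",cv2.resize(s["frame"][60:330,170:440],None,fx=2.1,fy=2.1)[...,::-1])
for n,c in(("top",t),("scene",s)):
    P=cloud(c);d=(c["frame"].max(2)<65)&(P[...,2]>.07)&(P[...,2]<.14)&(abs(P[...,0]-.45)<.08)&(abs(P[...,1]-.085)<.2)
    N,l,st,ce=cv2.connectedComponentsWithStats(d.astype(np.uint8))
    for i in range(1,N):
        if st[i,4]>12:
            q=P[l==i];zt=np.percentile(q[:,2],85);q=q[q[:,2]>zt-.005];print(n,ce[i].round(),zt.round(4),np.median(q,0).round(4))
print(r.sense()["time_s"],r.sense()["ee_pos"].round(3))
E
```

```text
top [188. 244.] 0.0941 [0.4574 0.2075 0.0924]
top [247. 245.] 0.1045 [0.4529 0.0427 0.1026]
top [218. 245.] 0.1191 [0.453  0.1224 0.1173]
top [279. 247.] 0.1141 [ 0.4466 -0.0434  0.1126]
scene [303. 143.] 0.1119 [ 0.4517 -0.0402  0.1108]
scene [319. 164.] 0.1019 [0.4571 0.0461 0.1008]
scene [338. 179.] 0.1164 [0.4584 0.127  0.116 ]
scene [357. 207.] 0.0921 [0.4627 0.2129 0.0911]
38.8 [0.524 0.398 0.259]
```

View pics/top_end.png

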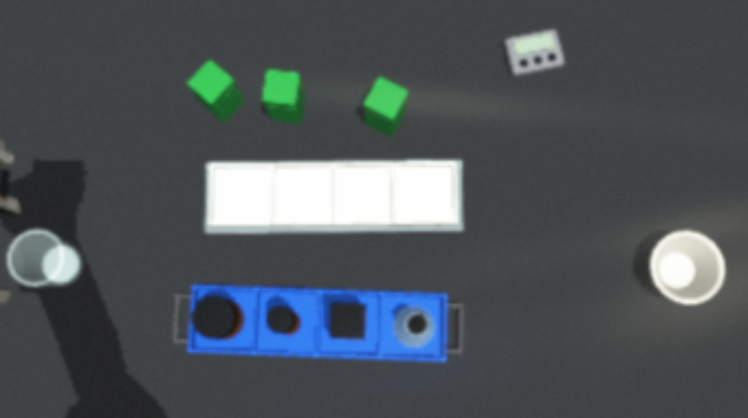

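View pics/scene_end.png

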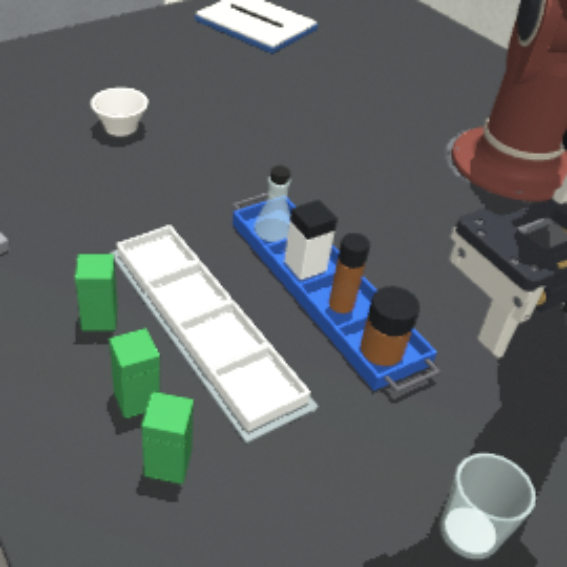

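All four containers stand upright, one per compartment. In the top crop, left to right: jar (217,318), vial (282,318), canister (347,320), flask (413,325). The trays are empty, the beaker, mortar and green blocks are unmoved, and the gripper is clear. Handing in.

```bash
python3 -c "
from plant import r
print(r.sign_off())"
```

```text
the job is handed in; nothing more can be done
None
```

All four containers are in the blue rack in reversed order and I have handed the job in; it reported no verdict. The white row held flask, canister, vial, jar from left to right, and the rack now holds jar, vial, canister, flask.

- **Setting down:** I lowered each one until the wrist force showed contact before opening the gripper. The highest reading was 18 N, on the flask; the other three were 4–6 N. The arm finished at about 39 s.
- **Final position check:** The top and scene cameras both show all four upright, one per compartment. Cap heights are about 6 mm above the container heights plus or minus 3 mm, as expected for the rack floor. The white trays are empty, the gripper is clear, and the beaker, mortar and green blocks do not appear to have moved.
- **Disagreements:**
  - The two cameras differed by 3–6 mm in position and 2–3 mm in height. The top camera read higher, which is small against the compartment clearance.
  - My two-view triangulation of the caps from the wrist camera failed for all but the vial, because the caps were partly cut off or split in the second picture. I used the depth readings, which agreed with the stated heights.

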